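# Push a bearing sleeve up the loading ramp and swing the keeper behind it

## Robot

A 7-joint arm with a two-finger parallel gripper is mounted at the origin on the work surface. World frame = base frame: x ahead of the robot, y to its left, z up, the work surface at z = 0. Lengths are in mm, angles in rad, forces in N, time in s.
With the tool pointing down it reaches from about 400 to 850 mm from the base axis. Payload 4.5 kg.
Tool frame: the origin (TCP) lies midway between the tips of the shut fingers; the grasp point (between the pads) lies 19 mm behind it; z points along the fingers, y is the line along which they close (so a half turn about z gives the same grasp; the last joint's range is limited). The gripper opens to 85 mm and grips with 20 to 120 N. Pads are 22 mm wide; open, the fingers measure 114 mm over their backs; the gripper's body (76 mm by 85 mm) begins 54 mm behind the grasp point. The pads swing forward as they close: fully open they stand 13 mm farther back than shut.
Start: joints at [1.355, 0.689, -0.195, 1.565, 0.157, 0.902, -0.215], TCP at [154.535, -605.618, 231.317] pointing down, gripper open.
Joint ranges: [-3.01, 3.01], [-0.46, 2.08], [-1.47, 1.51], [0.13, 2.56], [-1, 4.14], [0.04, 2.09], [-2.66, 2.66]. Speed limits (rad/s): [2.57, 2.57, 3.14, 3.14, 3.14, 3.14, 3.14].

## Interface

Orientations are given as a unit quaternion [w, x, y, z].
In Python, from workcell import robot, grab_frame, order, spotter gives the robot as it stands.
- The arm moves only by the tool apply_moves, never from a script. Its arguments are lists of equal length, an entry for each row: "offset": the shift along the tool's x, y, z in mm, a list of three; "turn": the turn, a rotation vector about the tool's x, y, z in rad, a list of three; "gripper": the opening, from -1 (shut) to 1 (fully open). A call has 1 to 10 rows; each row shifts and turns the commanded pose from where the row before left it, along the tool's axes as they then stand; what a row does not reach is not made up. A row lasts 1/10 s, in which the tool goes at most 50 mm and 8.59 degrees, less where a joint would pass 70% of its speed; a pose out of reach is approached as far as the arm can. A call is refused whole if a number of a shift passes 50 or a number of a turn 0.15, either way. A call with a gripper value outside its range is refused whole. The fingers move at their own pace and stop on an object; "newtons" is the grip in N (left out, the last holds). Time passes only in rows, so rows that do not move let the fingers close. It gives the time, the measured TCP pose, the force, the opening and the grip force at its end, in the units of the state.
- robot.get_state(): the state, without advancing time (a new reading comes with each control period).
- grab_frame(name): name is "side" or "top" or "wrist"; returns a dict with "color" (384x512x3 uint8, red, green, blue), "camera_matrix" (3x3 intrinsics, pixels), "R" (3x3) and "t" (3): a world point X has camera coordinates R X + t; the wrist camera has in their place "tool_from_camera" (4x4, takes a point from camera to tool coordinates, whose origin is the TCP and whose axes are the flange's). Camera axes: x right, y down, z forward; pixel columns grow to the right and rows downward; lengths in mm; the calibration is good to about 2 mm. The wrist camera is an equidistant fisheye: a pixel r from the principal point sees the ray r / f radians off the axis. A picture is of the moment at which its call begins: read the wrist's pose just before it. There is no depth.
- order.close_job(): hands the job in; it is judged then, once.
Trained networks look in a picture, given as the dict that the camera call returned (one of the last four; its "shot" number tells which), for a name from the list of things; names that differ only in an ending like _2 or _b are one class to them, and where a whole thing is asked for, a point or a joint stands for the part that bears it (a point fixed in the world has none). Each returns a list of dicts, best first, with "confidence" (0 to 1); they miss things now and then, are a little off and sometimes report something else, mostly with a low value. They report only what shows in the picture. A call takes as long as a camera call. They do not tell look-alikes from the thing itself.
- spotter.spot_in(label, picture): "bbox" ([left, top, right, bottom] in pixels, round what is visible of it).
- spotter.pinpoint(label, picture): "pixel" ([column, row] in pixels: a listed point, or the origin of a listed thing).
The state is a dict: "time": time; "joint_positions": joint angles; "joint_vel": joint speeds; "joint_efforts": joint torques, N m; "tcp_pos": TCP position; "tcp_rot": TCP orientation; "wrist_force": force on the tool from outside, world axes, zero at the start; "ft_torque": the same for the moment, N m; "gripper_width": finger opening in mm; "grasp_force": force on a finger pad.
Only numpy, scipy, OpenCV 4.12 (cv2) and the standard library are available. Lean on these libraries where they do the work, as an engineer would, in place of code of your own. Each camera call takes 0.05 s, during which the arm holds its last target. There are 200 camera calls.

## Task

Using only the fingertips, push the steel sleeve lying on the loading ramp slowly and steadily up the slope and over the crest until it rests against the end stop, never lifting it and never flicking it or letting it run away back down the slope. Then push the keeper arm round until it lies fully across the channel behind the sleeve, and come away, leaving the other things on the bench where they are.

Things in the scene. Friction and masses are not known exactly. Their poses are not given: they have to be found in the camera images.
- ramp: Fixed loading ramp, 340 x 130 mm: dark steel channel 96 mm wide between 6 mm thick guides 10 mm above its floor; stop plate at the high end. Origin on the bench under mid-slope; x level, uphill; z up; y left looking uphill. Floor: level landing x = -200 (open end) to -80 mm at height 30 mm; 9 deg slope to the crest at x = 80, height 55.3 mm; then falling to the stop (see point seat).
- slope: The 9 degree slope, fixed to the ramp: 162 mm long, 96 mm wide. Origin at the middle of its face (over the ramp's origin, height 42.7 mm), x up along the slope, z square to its face.
- roller_center (a point): Centre of the loose bearing sleeve: smooth oiled bright steel cylinder 40 mm diameter, 90 mm long, dark bore marks on its ends, 0.4 to 0.65 kg. It starts lying across the level landing, its centre at ramp x = -135 to -110 mm, ends 3 mm from the guides. y is its own axis, across the ramp; x and z turn as it rolls. It rolls back freely on the slope; a push of 0.1 m/s or less is slow enough.
- seat (a point): Fixed point, axes as the ramp's: the sleeve's centre when it rests against the stop (ramp x = 105, y = 0, height 71 mm). From the crest the floor falls 10 degrees to the stop's face at ramp x = 125 mm (floor height 47.4 mm), so a sleeve past the crest rolls on by itself and stays there. Stop plate 14 mm thick, top at 90 mm.
- keeper (a joint): Angle (rad) of the keeper, a bare aluminium arm 10 x 10 mm swinging level on a post right of the channel (looking uphill). 0 = fully across the channel (along ramp +y), at its end stop; grows counter-clockwise from above: 1.57 = pointing downhill (ramp -x), then outwards, 2.3 at most. Starts at 1.7 to 2.15, clear of the channel. About 0.6 N at the pin moves it; it stays where it is left.
- keeper_pivot (a point): Fixed point on the keeper's axis, mid-thickness of the arm: ramp x = 73 mm, y = -64 mm, height 75 mm. The arm reaches 106 mm from here, underside at 70 mm, top at 80 mm height.
- keeper_pin (a point): Upright black pin on the keeper's free end, 95 mm from the pivot axis, 12 mm diameter, standing from the arm's top (80 mm height) to 108 mm height. This point lies on the pin's axis at 94 mm height.
- bush: Bystander: short steel bush standing upright, 34 mm diameter, 55 mm high; origin at the centre of its underside.
- contactor: Bystander: black moulded contactor block with grey top, 70 x 50 x 66 mm; origin at the centre of its underside.
- bin: Bystander: empty open parts bin, blue plastic, 120 x 100 x 50 mm; origin at the centre of its underside.
There are look-alikes about, which are no part of the job. Leave any purple or yellow look-alike of the part that bears roller_center alone.

How it is judged (in metres and radians):
On the way, in this order (a step that is already met when the one before it is completed fails the run):
1. the sleeve is part-way up the slope, keeper still open (x of roller_center in the frame of ramp between -0.02 and 0.07 m and value of joint keeper above 1.2 rad), for 0.1 s.
2. the sleeve rests against the stop, keeper still open (x of roller_center in the frame of ramp between 0.098 and 0.112 m and y of roller_center in the frame of ramp between -0.012 and 0.012 m and z of roller_center in the frame of ramp between 0.064 and 0.077 m and angle between the y axis of roller_center and the y axis of ramp, either way round below 0.1 rad and linear speed of roller below 0.02 m/s and value of joint keeper above 1.2 rad), for 0.2 s.
3. the keeper lies across the channel behind the sleeve (x of roller_center in the frame of ramp between 0.098 and 0.112 m and y of roller_center in the frame of ramp between -0.012 and 0.012 m and z of roller_center in the frame of ramp between 0.064 and 0.077 m and angle between the y axis of roller_center and the y axis of ramp, either way round below 0.1 rad and linear speed of roller below 0.02 m/s and value of joint keeper below 0.1 rad), for 0.2 s.
At the end, for the whole second after the job is handed in: The sleeve rests against the end stop (centre within about 7 mm of the seat point along the ramp, 12 mm across it, lying square within 0.1 rad, at rest) and the keeper is closed across the channel to within 0.1 rad (all of step 3); the robot touches nothing.
It fails at once if the sleeve is lifted more than 7 mm off the channel floor ((x of roller_center in the frame of ramp below -0.085 m and z of roller_center in the frame of ramp above 0.057 m) or (x of roller_center in the frame of ramp between -0.085 and 0.08 m and z of roller_center in the frame of slope above 0.027 m) or (x of roller_center in the frame of ramp above 0.08 m and z of roller_center in the frame of ramp above 0.0825 m)).
It fails at once if the sleeve comes off the ramp (z of roller_center in the frame of ramp below 0.045 m or x of roller_center in the frame of ramp below -0.2 m or y of roller_center in the frame of ramp above 0.03 m or y of roller_center in the frame of ramp below -0.03 m).
It fails at once if the sleeve runs away or is flicked on the landing or slope (faster than 0.25 m/s) (x of roller_center in the frame of ramp below 0.08 m and linear speed of roller above 0.25 m/s).
It fails at once if a bystander (bush, contactor or bin) is shifted more than 20 mm (distance of any of bush, contactor, bin from where it was at the start of the episode above 0.02 m).
It also fails if it takes over 58 s, if anything falls off the work surface, if the arm or the gripper's body presses on something with over 40 N, if the wrist force passes 120 N, or if a joint passes its speed limit or range.

## Working session

There is one attempt and no reset: what is moved stays moved. The work goes in short steps, Python scripts to look and compute and a tool call to move; the robot and the scene stay as the last step left them, time stands still between calls to the robot, and variables do not carry over. Pictures are saved under pics/ and viewed, at most 10 in all, crops included, and the job is handed in when it is done.

Besides the shell and the picture viewer there is one more tool, called after ">>>" by a JSON object that holds its "api" and its "payload". apply_moves: Moves the arm, as the interface text tells. Its arguments: {"type":"object","properties":{"offset":{"type":"array"},"turn":{"type":"array"},"gripper":{"type":"array"},"newtons":{"type":"number"}},"required":["offset","turn","gripper"]}

```bash
mkdir -p pics; ls; cat > h.py <<'E'
import numpy as np, cv2
from scipy.spatial.transform import Rotation as Ro
from workcell import robot, grab_frame, order, spotter
def ray(f,px):
    K=np.array(f["camera_matrix"]);R=np.array(f["R"]);t=np.array(f["t"])
    d=R.T@np.linalg.solve(K,[px[0],px[1],1.0]);return -R.T@t,d
def onz(f,px,z):
    o,d=ray(f,px);return o+d*(z-o[2])/d[2]
def proj(f,X):
    p=np.array(f["camera_matrix"])@(np.array(f["R"])@np.array(X)+np.array(f["t"]));return p[:2]/p[2]
def tri(f,p,g,q):
    o,d=ray(f,p);u,e=ray(g,q);d=d/np.linalg.norm(d);e=e/np.linalg.norm(e)
    A=np.stack([d,-e],1);s=np.linalg.lstsq(A,u-o,rcond=None)[0]
    a,b=o+s[0]*d,u+s[1]*e;return (a+b)/2,np.linalg.norm(a-b)
def save(f,n):cv2.imwrite("pics/"+n,f["color"][:,:,::-1])
E
python3 - <<'E'
from h import *
np.set_printoptions(precision=1,suppress=True)
s=robot.get_state();print(s["time"],s["tcp_pos"],s["tcp_rot"])
S=grab_frame("side");T=grab_frame("top")
save(S,"s0.png");save(T,"t0.png")
for n in ["ramp","slope","roller_center","seat","keeper_pivot","keeper_pin","bush","contactor","bin"]:
    for nm,f in (("side",S),("top",T)):
        print(n,nm,[(np.array(r["pixel"]).round(1).tolist(),round(r["confidence"],2)) for r in spotter.pinpoint(n,f)[:3]])
cv2.imwrite("pics/st0.png",cv2.resize(np.hstack([S["color"],T["color"]])[:,:,::-1],(800,300)))
E
```

```text
pics
0.0 [ 154.3 -604.9  230.4] [-0.   1.   0.1 -0. ]
ramp side []
ramp top [([269.5, 217.6], 0.59)]
slope side [([270.8, 213.6], 0.72), ([240.5, 190.4], 0.26)]
slope top [([268.7, 213.9], 0.97), ([140.4, 187.3], 0.53)]
roller_center side [([298.8, 174.5], 0.72), ([290.6, 192.7], 0.62), ([256.6, 179.9], 0.62)]
roller_center top [([352.3, 173.6], 0.85), ([309.2, 156.6], 0.78), ([303.4, 201.3], 0.53)]
seat side [([359.7, 183.5], 0.74), ([255.9, 222.4], 0.64)]
seat top [([240.3, 225.3], 0.68)]
keeper_pivot side [([242.4, 212.6], 0.85)]
keeper_pivot top [([244.2, 206.3], 0.96), ([263.4, 185.7], 0.69)]
keeper_pin side [([242.3, 190.3], 0.46)]
keeper_pin top [([260.6, 185.5], 0.5)]
bush side [([102.3, 282.5], 0.69)]
bush top [([140.4, 186.9], 0.42), ([241.1, 222.9], 0.3)]
contactor side [([361.5, 182.6], 0.73)]
contactor top [([149.2, 232.6], 0.87)]
bin side [([360.3, 184.6], 0.74)]
bin top [([384.6, 229.1], 0.76)]
```

View pics/t0.png

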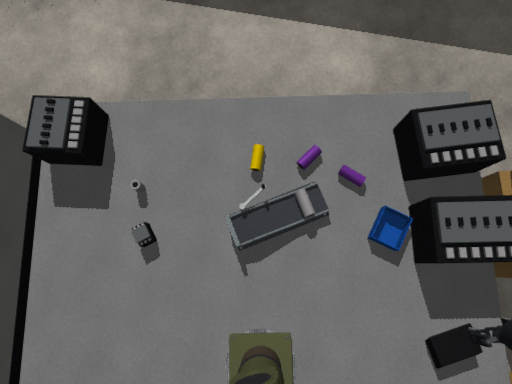

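View pics/s0.png

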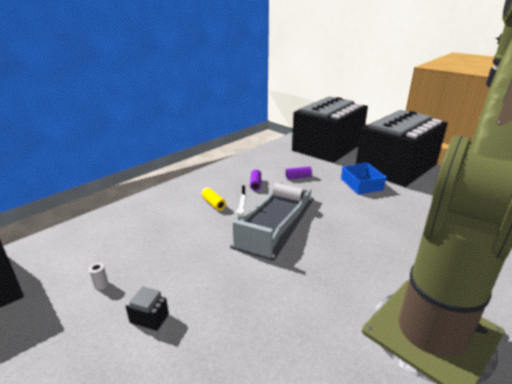

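The top view shows the ramp at the centre: stop end about (233,232), open end about (322,200). The steel sleeve is at about (305,202), the pivot at (243,207) and the pin at (262,186). The yellow look-alike at (257,157) and the purple ones at (309,157) and (352,175) lie beyond it; the bin is at (390,229). The side view agrees, with the sleeve at (290,190).

```bash
cat > fit.py <<'E'
from h import *
from scipy.optimize import least_squares
np.set_printoptions(precision=2,suppress=True)
S=grab_frame("side");T=grab_frame("top")
# open-ended sub-pixel: local points in ramp frame, unknown roller x and keeper angle
obs=[(T,(268.7,213.9),"slope"),(T,(244.2,206.3),"piv"),(T,(240.3,225.3),"seat"),(T,(303.4,201.3),"rol"),(S,(290.6,192.7),"rol"),
(S,(242.4,212.6),"piv"),(S,(270.8,213.6),"slope"),(S,(255.9,222.4),"seat"),(T,(260.6,185.5),"pin"),(S,(242.3,190.3),"pin")]
def loc(n,rx,a):
    return dict(slope=(0,0,42.7),piv=(73,-64,75),seat=(105,0,71),rol=(rx,0,50),pin=(73-95*np.sin(a),-64+95*np.cos(a),94))[n]
def W(p,l):
    c,s=np.cos(p[2]),np.sin(p[2]);return np.array([p[0]+c*l[0]-s*l[1],p[1]+s*l[0]+c*l[1],l[2]])
def res(p):return np.concatenate([proj(f,W(p,loc(n,p[3],p[4])))-np.array(q) for f,q,n in obs])
o=onz(T,(268.7,213.9),42.7);e=onz(T,(303.4,201.3),50);print("o",o,"rol",e)
r=least_squares(res,[o[0],o[1],np.arctan2(o[1]-e[1],o[0]-e[0]),-120,1.9],loss="soft_l1",x_scale=[10,10,.1,10,.1])
p=r.x;print(p);print(res(p).reshape(-1,2))
R=p[2]
for n in ["slope","piv","seat","rol","pin"]:print(n,W(p,loc(n,p[3],p[4])))
print("uphill",np.cos(R),np.sin(R));
for n,q,z in (("bin",(390,212),50),("pur",(352,174),20),("cab",(420,260),0)):print(n,onz(T,q,z))
s=robot.get_state();M=Ro.from_quat(s["tcp_rot"],scalar_first=True).as_matrix();print(M,s["wrist_force"],s["gripper_width"])
for f,nm in ((S,"s"),(T,"t")):
    im=f["color"][:,:,::-1].copy()
    for l in [(-200,-54,30),(-200,54,30),(140,-54,60),(140,54,60),(-200,-54,30),(73,-64,75),loc("pin",p[3],p[4])]:
        q=proj(f,W(p,l));cv2.circle(im,tuple(int(v) for v in q.round()),1,(0,0,255),-1)
    im=im[140:260,210:350];cv2.imwrite(f"pics/{nm}1.png",cv2.resize(im,None,fx=2.8,fy=4 if 0 else 2.8,interpolation=cv2.INTER_CUBIC))
a,b=cv2.imread("pics/s1.png"),cv2.imread("pics/t1.png");cv2.imwrite("pics/m1.png",np.hstack([a,b]))
E
python3 fit.py
```

```text
o [495.98 -42.28  42.7 ] rol [ 535.35 -161.66   50.  ]
[ 486.99  -44.08    1.94 -126.53    1.96]
[[ 0.6   2.6 ]
 [-2.31 -0.42]
 [-0.17  2.01]
 [ 0.23  0.93]
 [-3.77 -1.57]
 [-2.66 -1.09]
 [ 0.55 -0.29]
 [ 0.31  1.91]
 [ 1.48 -0.37]
 [-0.3  -1.83]]
slope [486.99 -44.08  42.7 ]
piv [520.75  46.94  75.  ]
seat [449.55  54.02  71.  ]
rol [ 532.11 -162.29   50.  ]
pin [585.73 -22.35  94.  ]
uphill -0.3565969711960279 0.9342583155283228
bin [ 491.26 -451.18   50.  ]
pur [ 634.14 -340.96   20.  ]
cab [ 330.07 -555.67    0.  ]
[[ 0.97  0.25  0.  ]
 [ 0.25 -0.97 -0.  ]
 [ 0.    0.   -1.  ]] [ 0.49  0.66 -1.29] 85.31810854460842
```

View pics/m1.png

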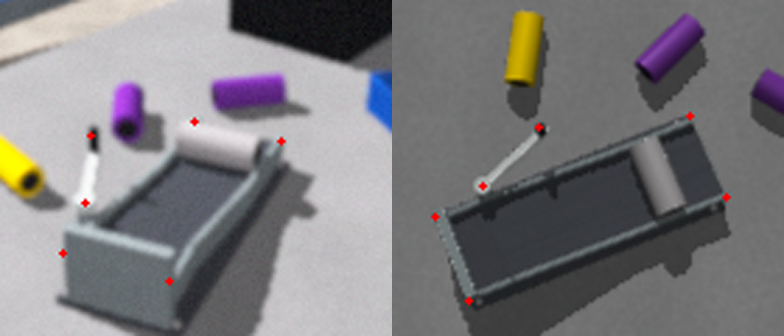

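The projected corners match the ramp to within a few mm in the top view. Next I move over the open end of the ramp.

>>> {"api": "apply_moves", "payload": {"offset": [[26,-37,0],[26,-37,0],[26,-37,0],[26,-37,0],[26,-37,0],[26,-37,0],[41,-7,0],[41,-7,0],[41,-7,0],[41,-7,0]], "turn": [[0,0,0],[0,0,0],[0,0,0],[0,0,0],[0,0,0],[0,0,0],[0,0,0],[0,0,0],[0,0,0],[0,0,0]], "gripper": [-0.3,-0.3,-0.3,-0.3,-0.3,-0.3,-0.3,-0.3,-0.3,-0.3]}}

```text
time: 2.1
tcp_pos: [404.4, -283.5, 231.6]
tcp_rot: [0.0, 0.992, 0.125, 0.0]
wrist_force: [-0.1, -1.4, -0.4]
gripper_width: 29.8
grasp_force: 0.0
```

>>> {"api": "apply_moves", "payload": {"offset": [[0,0,0],[0,0,0],[0,0,0],[0,0,0],[0,0,0],[0,0,0],[0,0,0],[0,0,0],[0,0,0],[0,0,0]], "turn": [[0,0,-0.14],[0,0,-0.14],[0,0,-0.14],[0,0,-0.14],[0,0,-0.14],[0,0,-0.14],[0,0,-0.14],[0,0,-0.14],[0,0,-0.14],[0,0,-0.14]], "gripper": [-0.3,-0.3,-0.3,-0.3,-0.3,-0.3,-0.3,-0.3,-0.3,-0.3]}}

```text
time: 3.1
tcp_pos: [402.8, -284.5, 231.4]
tcp_rot: [0.0, 0.677, 0.736, -0.0]
wrist_force: [0.3, -0.5, -0.5]
gripper_width: 29.6
grasp_force: 0.0
```

```bash
cat > go.py <<'E'
# usage: go.py rx ry z  -> tool-frame shift to ramp point; prints pose in ramp frame
import sys; from h import *
P=np.array(eval(open("ramp.txt").read()))
s=robot.get_state();M=Ro.from_quat(s["tcp_rot"],scalar_first=True).as_matrix()
c,n=np.cos(P[2]),np.sin(P[2]);A=np.array([[c,-n,0],[n,c,0],[0,0,1]])
t=np.array(s["tcp_pos"]);o=np.array([P[0],P[1],0])
np.set_printoptions(precision=1,suppress=True)
print("t",round(s["time"],2),"world",t,"ramp",A.T@(t-o),"F",np.array(s["wrist_force"]),"w",round(s["gripper_width"],1),"j",np.array(s["joint_positions"]).round(2))
print("tool axes in ramp\n",(A.T@M).round(3),"yaw",round(np.arctan2(*(A.T@M)[[1,0],0]),3))
if len(sys.argv)>3:
    g=np.array([float(v) for v in sys.argv[1:4]]);print("shift",M.T@(A@g+o-t))
E
echo "[487,-44.1,1.935]">ramp.txt; python3 go.py -150 0 230
```

```text
t 3.1 world [ 402.8 -284.5  231.4] ramp [-194.6  164.3  231.4] F [ 0.3 -0.5 -0.5] w 29.6 j [ 0.9  0.6 -0.6  1.9  0.4  0.8  0.1]
tool axes in ramp
 [[ 1.  -0.3 -0. ]
 [-0.3 -1.  -0. ]
 [-0.   0.  -1. ]] yaw -0.28
shift [ 88.2 145.6   1.4]
```

>>> {"api": "apply_moves", "payload": {"offset": [[0,0,0],[0,0,0],[9,33,0],[9,33,0],[9,33,0],[9,33,0],[9,33,0],[0,0,0],[0,0,0],[0,0,0]], "turn": [[0,0,-0.14],[0,0,-0.14],[0,0,0],[0,0,0],[0,0,0],[0,0,0],[0,0,0],[0,0,0],[0,0,0],[0,0,0]], "gripper": [-0.3,-0.3,-0.3,-0.3,-0.3,-0.3,-0.3,-0.3,-0.3,-0.3]}}

```text
time: 4.1
tcp_pos: [540.3, -185.4, 231.0]
tcp_rot: [-0.0, 0.57, 0.822, -0.001]
wrist_force: [0.2, -0.4, 0.1]
gripper_width: 30.2
grasp_force: 0.0
```

```bash
python3 go.py -185 0 42; cat > wr.py <<'E'
import sys; from h import *
def wray(f,s,px):
    K=np.array(f["camera_matrix"]);X=np.array(f["tool_from_camera"]);M=Ro.from_quat(s["tcp_rot"],scalar_first=True).as_matrix()
    d=np.array([(px[0]-K[0,2])/K[0,0],(px[1]-K[1,2])/K[1,1]]);r=np.linalg.norm(d)
    v=np.array([*(d/r*np.sin(r)),np.cos(r)]) if r>1e-9 else np.array([0,0,1.])
    return np.array(s["tcp_pos"])+M@X[:3,3],M@X[:3,:3]@v
def wonz(f,s,px,z):
    o,d=wray(f,s,px);return o+d*(z-o[2])/d[2]
def wproj(f,s,Xw):
    K=np.array(f["camera_matrix"]);X=np.array(f["tool_from_camera"]);M=Ro.from_quat(s["tcp_rot"],scalar_first=True).as_matrix()
    c=X[:3,:3].T@(M.T@(np.array(Xw)-np.array(s["tcp_pos"]))-X[:3,3]);r=np.hypot(*c[:2]);th=np.arctan2(r,c[2])
    return np.array([K[0,2]+K[0,0]*th*c[0]/r,K[1,2]+K[1,1]*th*c[1]/r])
E
python3 - <<'E'
from wr import *
np.set_printoptions(precision=1,suppress=True)
P=eval(open("ramp.txt").read());c,n=np.cos(P[2]),np.sin(P[2])
s=robot.get_state();f=grab_frame("wrist")
Z=dict(slope=42.7,seat=71,roller_center=50,keeper_pivot=75,keeper_pin=94)
for k,z in Z.items():
    for r in spotter.pinpoint(k,f)[:3]:
        w=wonz(f,s,r["pixel"],z);d=w[:2]-P[:2];print(k,np.array(r["pixel"]),round(r["confidence"],2),w,"ramp",c*d[0]+n*d[1],-n*d[0]+c*d[1])
im=f["color"][:,:,::-1].copy()
for x,y,z in [(-200,48,40),(-200,-48,40),(-200,54,40),(-200,-54,40),(125,48,90),(125,-48,90),(0,48,52.7),(0,-48,52.7),(73,-64,80)]:
    q=wproj(f,s,[P[0]+c*x-n*y,P[1]+n*x+c*y,z]);cv2.circle(im,tuple(int(v) for v in q.round()),1,(0,0,255),-1)
cv2.imwrite("pics/w1.png",cv2.resize(im,(800,600)))
E
```

```text
t 4.1 world [ 540.3 -185.4  231. ] ramp [-151.1    0.5  231. ] F [ 0.2 -0.4  0.1] w 30.2 j [ 0.6  0.7 -0.6  1.7  0.5  0.9  0.1]
tool axes in ramp
 [[ 1. -0. -0.]
 [-0. -1.  0.]
 [-0. -0. -1.]] yaw -0.007
shift [-33.8   1.1 189. ]
slope [258.4  32.2] 0.58 [486.6 -42.2  42.7] ramp 1.918141505237958 -0.32039216310107554
roller_center [260.2 146.2] 0.86 [ 533.1 -160.8   50. ] ramp -125.50088218891418 -1.497371286941977
roller_center [367.7 206.7] 0.64 [ 681.3 -182.2   50. ] ramp -198.209592810229 -132.33109097981492
keeper_pin [360.9  38.9] 0.64 [582.8 -19.5  94. ] ramp -11.159896076435079 -98.2621265949394
```

View pics/w1.png

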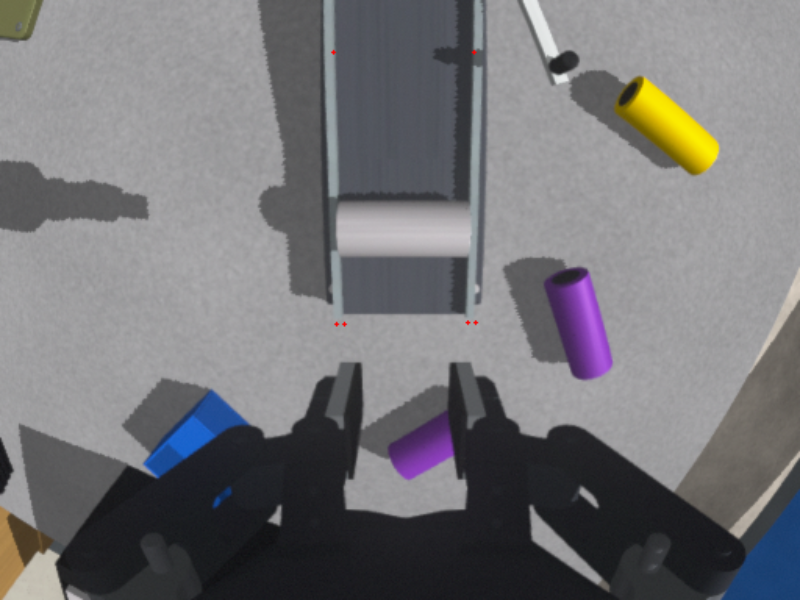

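The wrist view shows the sleeve square in the channel, centred near (405,228) in the 800-wide picture. The open end is at row 314, against 324 predicted, so the ramp is about 4 mm further uphill than I had it. The pin at (562,62) then gives the right 95 mm radius. Next I lower the fingers behind the sleeve.

>>> {"api": "apply_moves", "payload": {"offset": [[-15,1,0],[-15,0,0],[0,0,35],[0,0,35],[0,0,35],[0,0,35],[0,0,29],[0,0,20],[0,0,0],[0,0,0]], "turn": [[0,0,0],[0,0,0],[0,0,0],[0,0,0],[0,0,0],[0,0,0],[0,0,0],[0,0,0],[0,0,0],[0,0,0]], "gripper": [-0.3,-0.3,-0.3,-0.3,-0.3,-0.3,-0.3,-0.3,-0.3,-0.3]}}

```text
time: 5.4
tcp_pos: [553.2, -212.4, 42.5]
tcp_rot: [0.0, 0.57, 0.822, -0.0]
wrist_force: [-0.4, -0.3, -0.6]
gripper_width: 29.6
grasp_force: 0.0
```

```bash
echo "[485.6,-40.4,1.935]">ramp.txt; python3 go.py -162 -1 42
```

```text
t 5.4 world [ 553.2 -212.4   42.5] ramp [-184.8   -1.9   42.5] F [-0.4 -0.3 -0.6] w 29.6 j [ 0.5  0.9 -0.5  1.8  0.7  0.6  0. ]
tool axes in ramp
 [[ 1. -0. -0.]
 [-0. -1. -0.]
 [-0.  0. -1.]] yaw -0.006
shift [22.8 -1.1  0.5]
```

>>> {"api": "apply_moves", "payload": {"offset": [[5,0,0],[5,0,0],[5,0,0],[4,0,0],[4,0,0],[4,0,0],[4,0,0],[4,0,0],[4,0,0],[4,0,0]], "turn": [[0,0,0],[0,0,0],[0,0,0],[0,0,0],[0,0,0],[0,0,0],[0,0,0],[0,0,0],[0,0,0],[0,0,0]], "gripper": [-0.3,-0.3,-0.3,-0.3,-0.3,-0.3,-0.3,-0.3,-0.3,-0.3]}}

```text
time: 6.4
tcp_pos: [537.7, -171.3, 42.3]
tcp_rot: [-0.0, 0.569, 0.822, -0.0]
wrist_force: [0.1, 0.2, 0.4]
gripper_width: 30.0
grasp_force: 0.1
```

```bash
cat > wl.py <<'E'
import sys; from wr import *
P=eval(open("ramp.txt").read());c,n=np.cos(P[2]),np.sin(P[2])
s=robot.get_state();f=grab_frame("wrist");cv2.imwrite(f"pics/{sys.argv[1]}.png",cv2.resize(f["color"][:,:,::-1],(640,480)))
o=np.array([P[0],P[1],0]);A=np.array([[c,-n,0],[n,c,0],[0,0,1]])
z=float(sys.argv[2]) if len(sys.argv)>2 else 50
for k,z in (("roller_center",z),("keeper_pin",94),("keeper_pivot",75),("seat",71)):
  for r in spotter.pinpoint(k,f)[:2]:
    print(k,round(r["confidence"],2),np.round(r["pixel"]),(A.T@(wonz(f,s,r["pixel"],z)-o)).round(1))
E
python3 wl.py w2; python3 go.py
```

```text
roller_center 0.93 [434. 305.] [-187.6 -120.8   50. ]
roller_center 0.69 [252. 198.] [-110.     0.5   50. ]
keeper_pin 0.82 [503.   8.] [-17.3 -99.1  94. ]
t 6.65 world [ 537.9 -171.8   42.3] ramp [-141.4   -2.    42.3] F [-0.2 -0.3 -0.1] w 29.7 j [ 0.5  0.9 -0.4  1.9  0.7  0.5 -0.1]
tool axes in ramp
 [[ 1. -0. -0.]
 [-0. -1.  0.]
 [-0. -0. -1.]] yaw -0.005
```

View pics/w2.png

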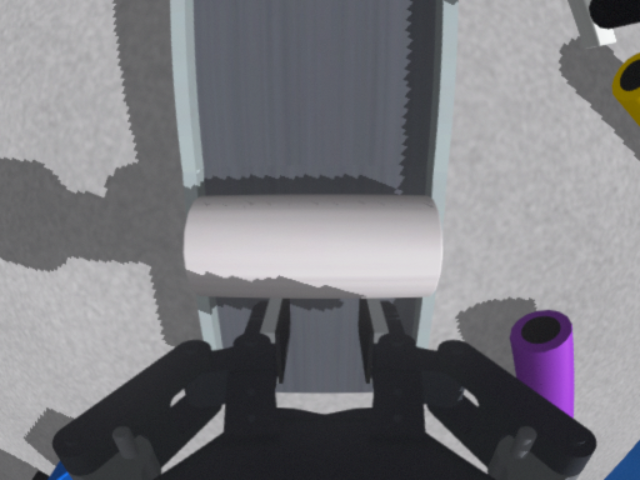

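The fingers rest on the sleeve's rear side (tips at about (275,300) and (368,300)) and the sleeve lies square. TCP to sleeve centre is 31 mm, as expected. I push on.

>>> {"api": "apply_moves", "payload": {"offset": [[5,0,0],[5,0,0],[5,0,0],[5,0,0],[5,0,0],[5,0,-0.3],[5,0,-0.8],[5,0,-0.8],[5,0,-0.8],[5,0,-0.8]], "turn": [[0,0,0],[0,0,0],[0,0,0],[0,0,0],[0,0,0],[0,0,0],[0,0,0],[0,0,0],[0,0,0],[0,0,0]], "gripper": [-0.3,-0.3,-0.3,-0.3,-0.3,-0.3,-0.3,-0.3,-0.3,-0.3]}}

```text
time: 7.65
tcp_pos: [520.2, -124.7, 46.0]
tcp_rot: [0.0, 0.57, 0.822, -0.0]
wrist_force: [0.3, -2.3, 1.1]
gripper_width: 29.7
grasp_force: 1.2
```

>>> {"api": "apply_moves", "payload": {"offset": [[5,0,-0.8],[5,0,-0.8],[5,0,-0.8],[5,0,-0.8],[5,0,-0.8],[5,0,-0.8],[5,0,-0.8],[5,0,-0.8],[5,0,-0.8],[5,0,-0.8]], "turn": [[0,0,0],[0,0,0],[0,0,0],[0,0,0],[0,0,0],[0,0,0],[0,0,0],[0,0,0],[0,0,0],[0,0,0]], "gripper": [-0.3,-0.3,-0.3,-0.3,-0.3,-0.3,-0.3,-0.3,-0.3,-0.3]}}

```text
time: 8.65
tcp_pos: [502.5, -77.6, 53.9]
tcp_rot: [-0.0, 0.569, 0.822, -0.0]
wrist_force: [0.7, -2.0, 1.4]
gripper_width: 30.0
grasp_force: 1.3
```

```bash
python3 go.py;  python3 wl.py w3 62
```

```text
t 8.65 world [502.5 -77.6  53.9] ramp [-40.8  -2.5  53.9] F [ 0.7 -2.   1.4] w 30.0 j [ 0.3  0.9 -0.3  2.   0.7  0.4 -0.3]
tool axes in ramp
 [[ 1. -0. -0.]
 [-0. -1.  0.]
 [-0. -0. -1.]] yaw -0.005
roller_center 0.84 [251. 199.] [-10.    0.3  62. ]
roller_center 0.81 [510. 211.] [ -21.1 -168.3   62. ]
keeper_pin 0.81 [463. 232.] [-16.1 -97.3  94. ]
keeper_pivot 0.73 [403.  25.] [ 73.2 -66.   75. ]
```

The sleeve is at about x = -10, in step 1's window, and the fingers follow it exactly. Continuing.

>>> {"api": "apply_moves", "payload": {"offset": [[5,0,-0.8],[5,0,-0.8],[5,0,-0.8],[5,0,-0.8],[5,0,-0.8],[5,0,-0.8],[5,0,-0.8],[5,0,-0.8],[5,0,-0.8],[5,0,-0.8]], "turn": [[0,0,0],[0,0,0],[0,0,0],[0,0,0],[0,0,0],[0,0,0],[0,0,0],[0,0,0],[0,0,0],[0,0,0]], "gripper": [-0.3,-0.3,-0.3,-0.3,-0.3,-0.3,-0.3,-0.3,-0.3,-0.3]}}

```text
time: 9.9
tcp_pos: [484.9, -30.8, 61.8]
tcp_rot: [-0.0, 0.569, 0.822, -0.0]
wrist_force: [0.2, -2.3, 1.0]
gripper_width: 30.1
grasp_force: 1.3
```

>>> {"api": "apply_moves", "payload": {"offset": [[5,0,-0.8],[5,0,-0.8],[5,0,-0.8],[5,0,-0.8],[5,0,-0.8],[4,0,-0.4],[4,0,0],[4,0,0.4],[4,0,0.8],[4,0,0.8]], "turn": [[0,0,0],[0,0,0],[0,0,0],[0,0,0],[0,0,0],[0,0,0],[0,0,0],[0,0,0],[0,0,0],[0,0,0]], "gripper": [-0.3,-0.3,-0.3,-0.3,-0.3,-0.3,-0.3,-0.3,-0.3,-0.3]}}

```text
time: 10.9
tcp_pos: [468.9, 12.0, 64.0]
tcp_rot: [-0.001, 0.569, 0.822, 0.0]
wrist_force: [0.3, 0.1, 1.0]
gripper_width: 29.9
grasp_force: 0.0
```

```bash
python3 go.py;  python3 wl.py w4 74
```

```text
t 10.9 world [468.9  12.   64. ] ramp [55.  -3.1 64. ] F [0.3 0.1 1. ] w 29.9 j [ 0.   0.8 -0.2  2.1  0.7  0.3 -0.5]
tool axes in ramp
 [[ 1. -0.  0.]
 [-0. -1.  0.]
 [ 0. -0. -1.]] yaw -0.004
roller_center 0.92 [476. 298.] [   9.  -158.6   74. ]
roller_center 0.79 [251. 186.] [92.8 -0.3 74. ]
keeper_pivot 0.68 [380. 223.] [ 72.9 -66.1  75. ]
```

The push force has dropped to zero, so the sleeve is over the crest and rolling on. I wait for it to settle, then raise and back off.

>>> {"api": "apply_moves", "payload": {"offset": [[0,0,0],[0,0,0],[0,0,0],[0,0,0],[0,0,0],[0,0,0],[-5,0,-5],[-5,0,-20],[-5,0,-30],[0,0,-30]], "turn": [[0,0,0],[0,0,0],[0,0,0],[0,0,0],[0,0,0],[0,0,0],[0,0,0],[0,0,0],[0,0,0],[0,0,0]], "gripper": [-0.3,-0.3,-0.3,-0.3,-0.3,-0.3,-0.3,-0.3,-0.3,-0.3]}}

```text
time: 12.15
tcp_pos: [474.3, -4.5, 150.2]
tcp_rot: [-0.0, 0.57, 0.822, -0.001]
wrist_force: [-0.3, -0.9, 0.1]
gripper_width: 29.5
grasp_force: 0.0
```

```bash
python3 wl.py w5 71;python3 go.py -15 -130 150
```

```text
roller_center 0.81 [254. 117.] [1.015e+02 1.000e-01 7.100e+01]
roller_center 0.8 [441. 243.] [ -10.3 -179.8   71. ]
keeper_pin 0.95 [375. 271.] [-19.8 -99.9  94. ]
keeper_pivot 0.84 [340. 158.] [ 72.  -65.4  75. ]
keeper_pivot 0.46 [257. 116.] [102.5  -1.9  75. ]
t 12.4 world [474.3  -3.7 149.1] ramp [ 38.3  -2.5 149.1] F [ 0.1  0.2 -0.4] w 30.2 j [ 0.2  0.7 -0.5  2.1  0.6  0.5 -0.3]
tool axes in ramp
 [[ 1. -0. -0.]
 [-0. -1.  0.]
 [-0. -0. -1.]] yaw -0.006
shift [-52.5 127.8  -0.9]
```

View pics/w5.png

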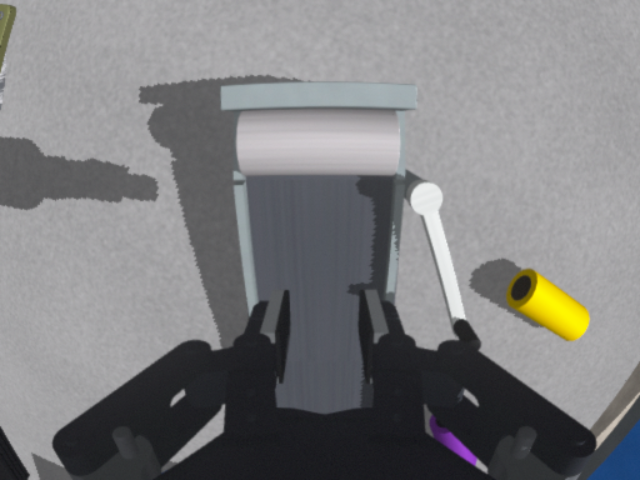

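The sleeve rests square against the stop plate (about (318,140)). The keeper pivot is at (426,197) and the pin at (463,328), ramp (-19,-99), an angle of about 1.92. Now I shut the fingers and go outside the pin.

>>> {"api": "apply_moves", "payload": {"offset": [[-9,32,0],[-9,32,0],[-10,32,0],[-10,33,0],[0,0,0],[0,0,0],[0,0,20],[0,0,20],[0,0,21],[0,0,0]], "turn": [[0,0,0],[0,0,0],[0,0,0],[0,0,0],[0,0,0],[0,0,0],[0,0,0],[0,0,0],[0,0,0],[0,0,0]], "gripper": [-1,-1,-1,-1,-1,-1,-1,-1,-1,-1]}}

```text
time: 13.4
tcp_pos: [604.6, 5.9, 85.1]
tcp_rot: [-0.003, 0.569, 0.822, -0.003]
wrist_force: [-1.1, -0.0, -0.5]
gripper_width: 0.1
grasp_force: 0.0
```

```bash
python3 wl.py w6 71;python3 go.py -11 -114 88
```

```text
roller_center 0.83 [53. 73.] [104.9  -2.   71. ]
roller_center 0.59 [371. 252.] [ -11.9 -198.8   71. ]
keeper_pin 0.89 [201. 282.] [-17.2 -96.4  94. ]
keeper_pivot 0.59 [142. 118.] [ 71.3 -65.4  75. ]
t 13.65 world [609.2   6.8  89.3] ramp [   0.1 -132.3   89.3] F [ 0.7 -0.5  0.6] w -0.0 j [ 0.2  0.9 -0.5  1.7  0.6  0.7 -0.2]
tool axes in ramp
 [[ 1. -0. -0.]
 [-0. -1. -0.]
 [-0.  0. -1.]] yaw -0.005
shift [-11.2 -18.2   1.3]
```

View pics/w6.png

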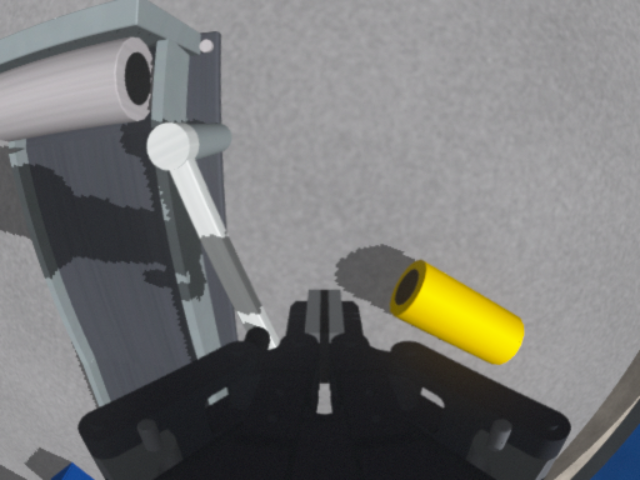

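The shut fingers are outside the pin (pin at about (255,338), fingertips at (323,300)) at 89 mm height. The sleeve is still at the stop. Now I sweep along the arc.

>>> {"api": "apply_moves", "payload": {"offset": [[-5.5,-9,0],[-5.5,-9,0],[-4,-9,0],[-4,-9,0],[-2,-9.5,0],[-2,-9.5,0],[0,-9.5,0],[0,-9.5,0],[1.5,-9.5,0],[1.5,-9.5,0]], "turn": [[0,0,0],[0,0,0],[0,0,0],[0,0,0],[0,0,0],[0,0,0],[0,0,0],[0,0,0],[0,0,0],[0,0,0]], "gripper": [-1,-1,-1,-1,-1,-1,-1,-1,-1,-1]}}

```text
time: 14.65
tcp_pos: [528.0, -44.5, 88.3]
tcp_rot: [0.0, 0.569, 0.822, 0.0]
wrist_force: [0.5, 1.0, 0.2]
gripper_width: -0.1
grasp_force: 0.6
```

```bash
python3 wl.py w7 71;python3 go.py -13.7 -20.8 88
```

```text
roller_center 0.88 [457. 222.] [ -15.6 -176.7   71. ]
roller_center 0.77 [190.  20.] [104.1  -2.2  71. ]
keeper_pin 0.68 [220. 240.] [-11.5 -18.8  94. ]
keeper_pivot 0.7 [306.  73.] [ 72.6 -63.3  75. ]
t 14.9 world [528.8 -44.9  88.2] ramp [-19.6 -38.8  88.2] F [ 0.4 -1.2 -0.4] w -0.2 j [ 0.2  0.8 -0.4  2.   0.7  0.5 -0.3]
tool axes in ramp
 [[ 1. -0. -0.]
 [-0. -1.  0.]
 [-0. -0. -1.]] yaw -0.005
shift [  5.8 -18.    0.2]
```

>>> {"api": "apply_moves", "payload": {"offset": [[3,-9,0],[3,-9,0],[5,-8,0],[5,-8,0],[7,-7,0],[7,-7,0],[8,-5.5,0],[8,-5.5,0],[8,-3.5,0],[8,-3.5,0]], "turn": [[0,0,0],[0,0,0],[0,0,0],[0,0,0],[0,0,0],[0,0,0],[0,0,0],[0,0,0],[0,0,0],[0,0,0]], "gripper": [-1,-1,-1,-1,-1,-1,-1,-1,-1,-1]}}

```text
time: 15.9
tcp_pos: [444.4, -9.4, 88.2]
tcp_rot: [-0.0, 0.569, 0.822, -0.0]
wrist_force: [0.8, -0.5, -0.4]
gripper_width: 0.1
grasp_force: 0.3
```

```bash
python3 wl.py w8 71;python3 go.py 56 30 88
```

```text
roller_center 0.83 [488. 271.] [  -1.3 -163.6   71. ]
roller_center 0.59 [310. 132.] [103.5  -1.5  71. ]
keeper_pin 0.85 [253. 221.] [61.8 29.5 94. ]
keeper_pivot 0.73 [412. 187.] [ 73.3 -65.5  75. ]
t 16.15 world [445.2 -10.   88.1] ramp [42.8 27.  88.1] F [0.1 0.5 0.8] w -0.1 j [ 0.1  0.8 -0.3  2.2  0.7  0.3 -0.5]
tool axes in ramp
 [[ 1. -0. -0.]
 [-0. -1.  0.]
 [-0. -0. -1.]] yaw -0.005
shift [13.2 -3.1  0.1]
```

>>> {"api": "apply_moves", "payload": {"offset": [[3,-1,0],[3,-1,0],[3,0,0],[2,0,0],[0,0,0]], "turn": [[0,0,0],[0,0,0],[0,0,0],[0,0,0],[0,0,0]], "gripper": [-1,-1,-1,-1,-1]}}

```text
time: 16.65
tcp_pos: [439.1, 0.0, 88.2]
tcp_rot: [-0.0, 0.569, 0.822, -0.0]
wrist_force: [-0.9, -0.5, 0.3]
gripper_width: -0.2
grasp_force: 0.0
```

```bash
python3 wl.py w9 71;python3 go.py 56 30 88
```

```text
roller_center 0.74 [310. 151.] [ 1.042e+02 -1.000e-01  7.100e+01]
roller_center 0.56 [484. 278.] [   4.1 -158.7   71. ]
keeper_pin 0.73 [253. 224.] [71.1 31.1 94. ]
keeper_pivot 0.59 [410. 204.] [ 73.4 -64.8  75. ]
t 16.9 world [439.5  -0.3  88.2] ramp [53.9 28.8 88.2] F [-0.3 -0.2 -0.8] w -0.3 j [ 0.1  0.8 -0.2  2.2  0.7  0.2 -0.5]
tool axes in ramp
 [[ 1. -0.  0.]
 [-0. -1. -0.]
 [ 0.  0. -1.]] yaw -0.005
shift [ 2.1 -1.2  0.2]
```

>>> {"api": "apply_moves", "payload": {"offset": [[1,0,0],[1,0,0],[1,0,0],[0,0,0]], "turn": [[0,0,0],[0,0,0],[0,0,0],[0,0,0]], "gripper": [-1,-1,-1,-1]}}

```text
time: 17.3
tcp_pos: [438.8, 1.1, 88.2]
tcp_rot: [0.001, 0.57, 0.822, -0.001]
wrist_force: [2.8, -4.9, -0.2]
gripper_width: -0.4
grasp_force: 2.5
```

The force has risen to 5.6 N back along the ramp, so the keeper is against its end stop. I come away backwards and up.

>>> {"api": "apply_moves", "payload": {"offset": [[-4,0,0],[-10,0,0],[-15,0,0],[-10,0,-20],[0,0,-40],[0,0,-40],[0,0,0],[0,0,0],[0,0,0]], "turn": [[0,0,0],[0,0,0],[0,0,0],[0,0,0],[0,0,0],[0,0,0],[0,0,0],[0,0,0],[0,0,0]], "gripper": [-1,-1,-1,-1,-1,-1,-1,-1,-1]}}

```text
time: 18.2
tcp_pos: [451.1, -34.0, 187.4]
tcp_rot: [-0.001, 0.569, 0.822, -0.001]
wrist_force: [0.2, 0.1, -0.0]
gripper_width: -0.2
grasp_force: 0.0
```

```bash
python3 wl.py w10 71;python3 go.py
```

```text
roller_center 0.89 [294.  92.] [102.5  -1.5  71. ]
roller_center 0.83 [448. 217.] [ -17.7 -178.7   71. ]
keeper_pin 0.77 [257. 129.] [71.8 30.5 94. ]
keeper_pivot 0.85 [364. 130.] [ 70.6 -64.3  75. ]
keeper_pivot 0.37 [286. 194.] [11.6  5.3 75. ]
seat 0.66 [285. 195.] [ 9.4  5.1 71. ]
t 18.45 world [451.5 -33.8 187.5] ramp [ 18.3  29.5 187.5] F [0.  0.5 0.9] w -0.1 j [ 0.3  0.6 -0.6  2.1  0.5  0.6 -0.2]
tool axes in ramp
 [[ 1. -0.  0.]
 [-0. -1.  0.]
 [ 0. -0. -1.]] yaw -0.005
```

View pics/w10.png

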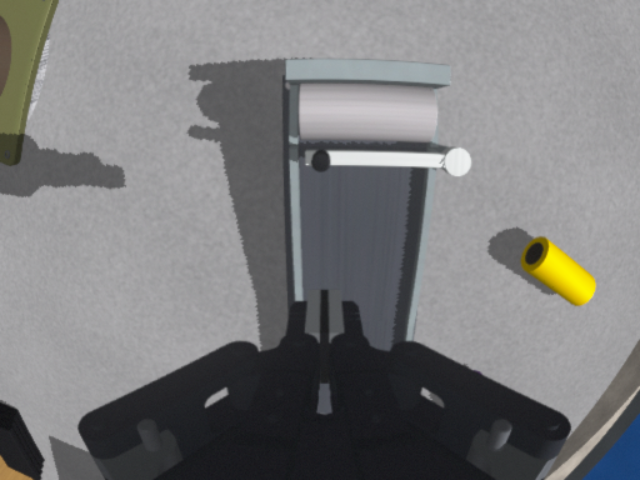

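The picture shows the keeper straight across the channel, from pivot (457,162) to pin (320,160). The sleeve (368,112) lies square against the stop, and the tool is clear. Handing in.

```bash
python3 -c "
from workcell import order
print(order.close_job())"
```

```text
the job is handed in; nothing more can be done
None
```

The sleeve rests square against the end stop with the keeper fully closed behind it, the arm is clear, and the job was handed in after about 18.5 s; no verdict was returned.

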